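# Switch the bench suction to the third outlet

### The job

Switch the bench suction over to the third outlet: with the fingertips, push the orange lever of the grey selector out of the left side of its H-shaped gate, across the middle channel to the right, then forward (away from the robot) fully home into the third slot, the one with three dots, and leave it there. Push gently, do not grip the lever or force it against the gate, and leave everything standing around it undisturbed.

Things in the scene. Friction and masses are not known exactly. Their poses are not given: they have to be found in the camera images.
- selector: Fixed grey box: x -90..+140 mm, y +/-110, top 100 mm high; aluminium gate plate on it (x +/-55, y +/-62, top at 115 mm); four orange-collared pipe stubs on the far side out to x = 180 mm. Origin: on the work surface, straight below the middle of the H gate. x: forward, to the far (pipe) side; y: left; z: up. Turned about z by up to 20 degrees from the world axes.
- gate_mid (a point): Middle of the H, on the gate plate's top. Slots run along the selector's x: at its y = +20 mm the first (forward) and second (back), at y = -20 mm the third (forward) and fourth (back); one channel along y through the middle joins them. 1 to 4 black dots number them. Slots 14 mm, channel 16 mm wide, corners rounded; the 10 mm lever rod's centre stops at x = +/-24 mm (at gate height)
- shift_fore (a joint): Tilt of the lever along the slots, rad: 0 = in the cross channel (play about +/-0.03 there), positive = forward (first or third slot), +0.26 = end of a forward slot, -0.26 = end of a rear slot. No spring and no detent: the lever stays where it is left; 1 to 2 N at the grip moves it. It starts anywhere between the ends of the first and second slots
- shift_side (a joint): Tilt of the lever along the cross channel, rad: -0.22 = left (first/second slot), +0.22 = right (third/fourth slot). It can change only while shift_fore is near 0; about +/-0.02 of play in a slot.
- lever_grip (a point): Centre of the lever's orange upright grip, 31 mm in diameter, 55 mm tall (27 mm above and below this point along the lever), on a 10 mm steel rod. The lever tilts both ways about a point 20 mm straight above the selector's origin; this point is 175 mm from that pivot. About 50 mm are free between the gate plate and the grip
- neutral_left (a point): Fixed point on the selector: where the grip's centre is when the lever stands at the left end of the cross channel.
- neutral_right (a point): Fixed point on the selector: where the grip's centre is when the lever stands at the right end of the cross channel.
- third_home (a point): Fixed point on the selector: where the grip's centre is when the lever stands at the forward end of the third slot.
- dish: Loose steel dish, 66 mm across, 12 mm high, standing on the far part of the selector's top. Origin: centre of its underside. Leave alone.
- dropper_mid (a point): Centre, 50 mm up, of the loose white dropper bottle (48 mm diameter, 100 mm tall) beside the selector's right side. Leave alone.
- jaw_model: Loose plaster jaw model with white teeth, 56 x 56 x 24 mm, beside the selector's left side. Origin: centre of its underside. Leave alone.
- pliers: Loose green-handled pliers lying on the table to the right, 150 mm long, 14 mm high. Origin: under their middle. Leave alone.
- spatula: Loose hand spatula lying on the table to the left, 170 mm long. Origin: under its middle. Leave alone.

How it is judged:
By the outcome, as a careful person would: the job done as asked, in the order asked, and still so for the second after the job is handed in, with the robot touching nothing.
It also fails if it takes over 64 s, if anything falls off the work surface, if the arm or the gripper's body presses on something with over 40 N, if the wrist force passes 120 N, or if a joint passes its speed limit or range.

### The arm

A 7-joint arm with a two-finger parallel gripper is mounted at the origin on the work surface. World frame = base frame: x ahead of the robot, y to its left, z up, the work surface at z = 0. Lengths are in m, angles in rad, forces in N, time in s.
With the tool pointing down it reaches from about 0.4 to 0.85 m from the base axis. Payload 10.4 kg.
Tool frame: the origin (TCP) lies midway between the tips of the shut fingers; the grasp point (between the pads) lies 19 mm behind it; z points along the fingers, x is the direction in which the jaws open and shut, and the axes are right-handed (so a half turn about z gives the same grasp; the last joint's range is limited). The gripper opens to 85 mm and grips with 20 to 120 N. Pads are 22 mm wide; open, the fingers measure 114 mm over their backs; the gripper's body (76 mm by 85 mm) begins 54 mm behind the grasp point. The pads swing forward as they close: fully open they stand 13 mm farther back than shut.
Start: joints at [-1.337, 0.332, -0.065, 1.46, 0.022, 1.35, -0.088], TCP at [0.159, 0.605, 0.231] pointing down, gripper open.
Joint ranges: [-2.6, 2.6], [-0.5, 2.12], [-1.47, 1.34], [0.16, 2.42], [-1.27, 4.41], [0.06, 2.06], [-2.6, 2.6]. Speed limits (rad/s): [2.22, 2.22, 2.79, 2.79, 3.14, 3.14, 3.14].

### API

Orientations are given as a unit quaternion [x, y, z, w].
In Python, from workcell import manip, cams gives the robot as it stands.
- The arm moves only by the tool move_arm, never from a script. Its argument "moves" is a list of rows, each a list of 7 numbers: the turn, a rotation vector about the tool's x, y, z in degrees, then the shift along the tool's x, y, z in m, then the finger opening in m, from 0 to 0.0854. A call has 1 to 10 rows; each row is the pose to reach, as a shift and turn from the pose commanded when the call began, along the tool's axes at that moment; what a row does not reach only later rows make up. A row lasts 1/10 s, in which the tool goes at most 50 mm and 8.59 degrees, less where a joint would pass 70% of its speed; a pose out of reach is approached as far as the arm can. A call with a gripper value outside its range is refused whole. The fingers move at their own pace and stop on an object; "grip_force" is the grip in N (left out, the last holds). Time passes only in rows, so rows that repeat a pose let the fingers close. It gives the time, the measured TCP pose, the force and the opening at its end, in the units of the state.
- manip.get_obs(): the state, without advancing time (a new reading comes with each control period).
- cams.camera(name): name is "scene" or "top" or "wrist"; returns the picture (384x512x3 uint8, red, green, blue); there is no depth.
- cams.camera_params(name): a dict with "fx", "fy", "cx", "cy" (pixels), "xyz" and "rotation" of the camera in the world. Camera axes: x right, y up, looking along -z (the intrinsics and any distortion apply to the point x, -y, -z); pixel columns grow to the right and rows downward; lengths in m; the calibration is good to about 2 mm. A picture is of the moment at which its call begins: read the wrist's pose just before it. camera_params takes no time and is no camera call; for the wrist camera it gives the pose at the moment of the call.
- manip.hand_in(): hands the job in, once; it reports no verdict.
The state is a dict: "clock": time; "joint_pos": joint angles; "joint_velocities": joint speeds; "tau": joint torques, N m; "position": TCP position; "ee_rot": TCP orientation; "ft_force": force on the tool from outside, world axes, zero at the start; "torque": the same for the moment, N m; "grip_width": opening from 0.0 (shut) to 1.0 (fully open).
Only numpy, scipy, OpenCV 4.12 (cv2) and the standard library are available. Lean on these libraries where they do the work, as an engineer would, in place of code of your own. Each camera call takes 0.05 s, during which the arm holds its last target. There are 200 camera calls.

## Working session

There is one attempt and no reset: what is moved stays moved. The work goes in short steps, Python scripts to look and compute and a tool call to move; the robot and the scene stay as the last step left them, time stands still between calls to the robot, and variables do not carry over. Pictures are saved under pics/ and viewed, about 8 in all and at most 12, crops included, and the job is handed in when it is done.

Besides the shell and the picture viewer there is one more tool, called after ">>>" as name([rows], argument=value, ...), one row to a line, values as JSON. move_arm: Moves the arm, as the interface text tells. Its arguments: {"type":"object","properties":{"moves":{"type":"array","items":{"type":"array","items":{"type":"number"}}},"grip_force":{"type":"number"}},"required":["moves"]}

```bash
ls; mkdir -p pics; python3 - <<'E'
from workcell import manip,cams
import cv2,json
for n in("scene","top"):
    im=cams.camera(n); cv2.imwrite(f"pics/{n}0.png",cv2.resize(im[:,:,::-1],(800,600),interpolation=cv2.INTER_CUBIC))
    print(n,cams.camera_params(n))
o=manip.get_obs(); print(o)
E
```

```text
pics
scene {'fx': 443.7040202272615, 'fy': 443.7040202272615, 'cx': 263.7497215301315, 'cy': 197.26234835106408, 'xyz': array([ 1.00755171, -0.41956207,  1.11560485]), 'rotation': array([0.24051389, 0.10016656, 0.3820164 , 0.88666972])}
top {'fx': 405.40501790191763, 'fy': 405.40501790191763, 'cx': 250.41402469677618, 'cy': 191.79014940137168, 'xyz': array([0.32955498, 0.00564772, 1.35230113]), 'rotation': array([-0.07142986,  0.0761579 ,  0.72957956, -0.67587826])}
{'clock': 0.1, 'joint_pos': array([-1.33656825,  0.33279881, -0.0646959 ,  1.46086157,  0.02158849,
        1.34988766, -0.08845679]), 'joint_velocities': array([ 0.00013984, -0.00031975,  0.00048564, -0.00333926, -0.00030349,
       -0.00195841,  0.00051986]), 'tau': array([ 1.70382264e-03, -6.26737332e+01,  4.93036921e-02, -3.92433929e+01,
        1.63287891e-02,  6.74611714e-03,  1.04336507e-05]), 'position': array([0.15867529, 0.60417683, 0.23059961]), 'ee_rot': array([ 7.91820430e-01,  6.10753641e-01, -4.84370197e-04,  4.03268183e-04]), 'ft_force': array([ 0.10652282,  0.07155083, -0.45873583]), 'torque': array([-0.05578701,  0.03640844,  0.0254358 ]), 'grip_width': 1.0015426700414547}
```

View pics/scene0.png

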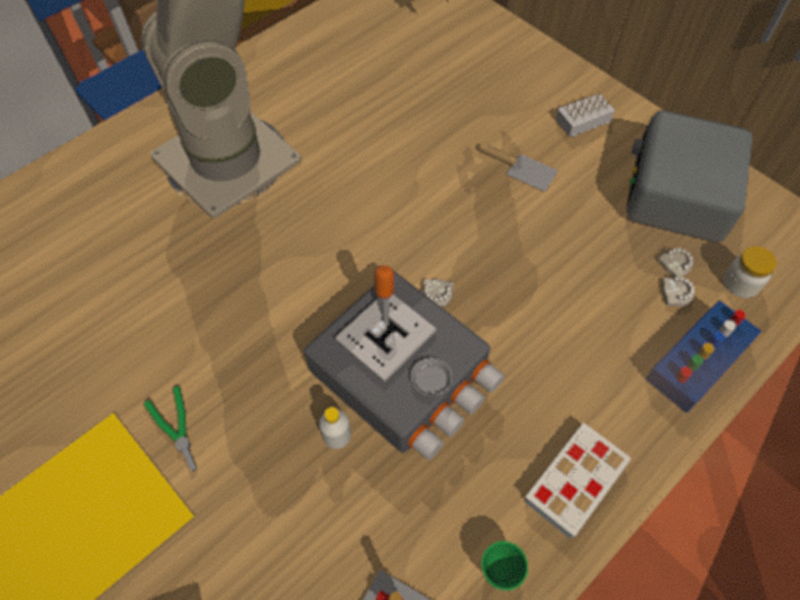

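View pics/top0.png

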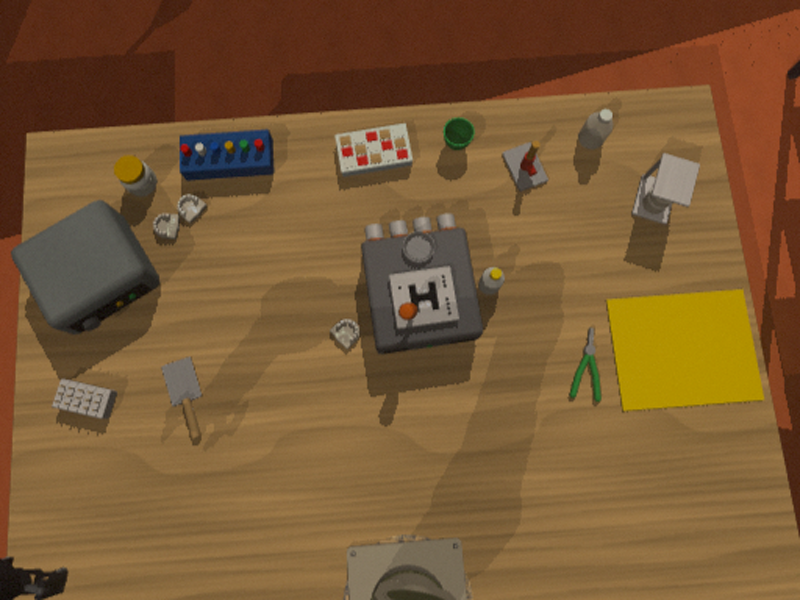

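The scene view (800 px) shows the lever leaning back-left, with its grip at about (384,282). In the top view the gate is at about (424,297), the grip at (407,311), and the dropper bottle is close on the right at (492,280). I'll enlarge both.

```bash
python3 - <<'E'
import cv2,numpy as np
from workcell import cams
a=cams.camera("top")[135:235,210:330,::-1]; b=cams.camera("scene")[160:300,185:330,::-1]
cv2.imwrite("pics/c1.png",cv2.resize(a,None,fx=6,fy=6,interpolation=cv2.INTER_CUBIC))
cv2.imwrite("pics/c2.png",cv2.resize(b,None,fx=4,fy=4,interpolation=cv2.INTER_CUBIC))
E
```

```text
(no output)
```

View pics/c1.png

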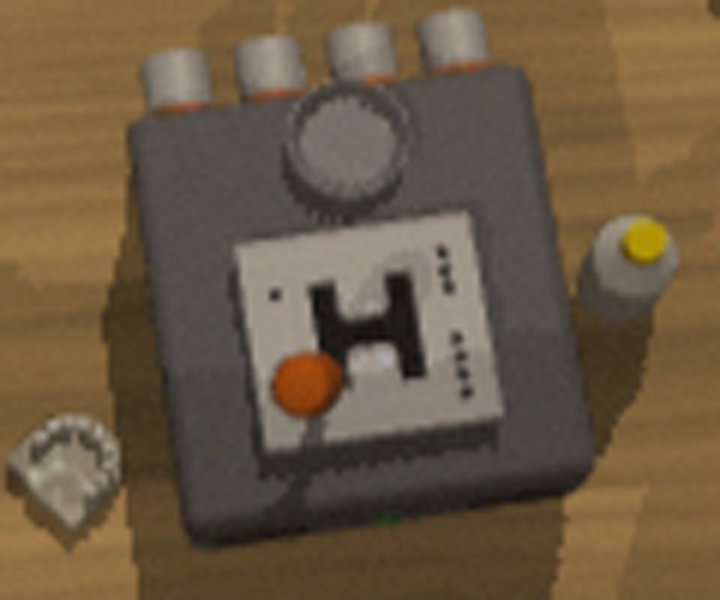

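View pics/c2.png

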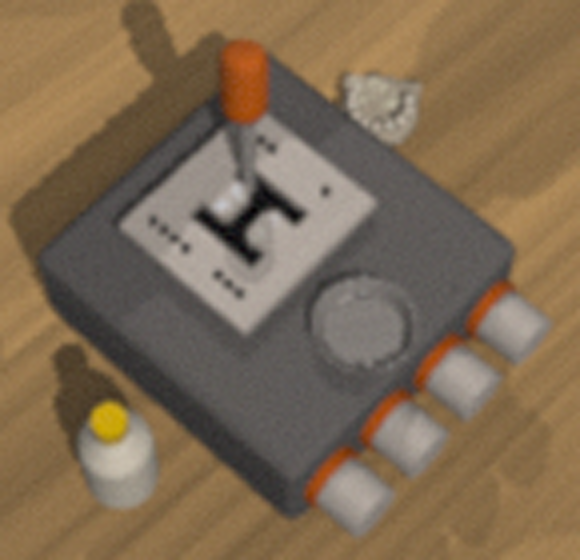

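Crops: the plate corners in the top crop are at (235,242), (472,210), (503,415) and (268,452), with the grip at about (306,385). In the scene crop they are at (378,204), (245,335) and (118,225), with the grip from (243,52) to (245,113). The lever looks to be in the second (rear left) slot.

```bash
cat > h.py <<'E'
import numpy as np
from scipy.optimize import least_squares
from scipy.spatial.transform import Rotation as R
from workcell import manip,cams
def proj(p,P):
    q=R.from_quat(p["rotation"]).inv().apply(np.atleast_2d(P)-p["xyz"])
    return np.c_[p["cx"]+p["fx"]*q[:,0]/-q[:,2], p["cy"]-p["fy"]*q[:,1]/-q[:,2]]
def unproj(p,uv,z):
    d=R.from_quat(p["rotation"]).apply([(uv[0]-p["cx"])/p["fx"],-(uv[1]-p["cy"])/p["fy"],-1])
    return p["xyz"]+d*(z-p["xyz"][2])/d[2]
def sel(s,P): # selector->world
    P=np.atleast_2d(P); c,n=np.cos(s[2]),np.sin(s[2])
    return np.c_[s[0]+c*P[:,0]-n*P[:,1], s[1]+n*P[:,0]+c*P[:,1], P[:,2]]
def lev(f,sd,L): # point on lever, selector frame
    d=np.array([np.tan(f),-np.tan(sd),1]); return np.array([0,0,.02])+L*d/np.linalg.norm(d)
T=cams.camera_params("top"); S=cams.camera_params("scene")
E
cat > fit.py <<'E'
from h import *
t=lambda a:(np.array(a)+.5)/6-.5+[210,135]
s=lambda a:(np.array(a)+.5)/4-.5+[185,160]
C=np.array([[55,62,115],[55,-62,115],[-55,-62,115],[-55,62,115]])/1e3
ut=t([[235,242],[472,210],[503,415],[268,452]]); us=s([[378,204],[245,335],[118,225]])
f=lambda v:np.r_[(proj(T,sel(v,C))-ut).ravel(),(proj(S,sel(v,C[:3]))-us).ravel()]
r=least_squares(f,[.5,0,0]); v=r.x; print(v,np.degrees(v[2]),r.fun.round(1)); np.save("sel.npy",v)
g=lambda a:np.r_[(proj(S,sel(v,[lev(*a,.202),lev(*a,.148)]))-s([[243,48],[245,113]])).ravel(),(proj(T,sel(v,lev(*a,.195)))-t([306,385])).ravel()]
q=least_squares(g,[-.2,-.2]); print("fore,side",q.x,q.fun.round(1))
for n,a in dict(now=q.x,nl=(0,-.22),nr=(0,.22),third=(.26,.22)).items(): print(n,sel(v,lev(*a,.175)).round(4))
print("dropper top",unproj(T,t([645,240]),.1)[:2],"dish",unproj(T,t([347,148]),.11)[:2],"jaw",unproj(T,t([65,480]),.012)[:2])
E
python3 fit.py
```

```text
[ 0.59423814 -0.07826692  0.06713617] 3.846619039918745 [ 0.4  0.3 -0.3  0.2  0.3  0.  -0.1 -0.5  0.1 -0.  -0.2 -0.3  0.4  0.2]
fore,side [-0.22835221 -0.22793057] [-0.   0.2  0.2  0.8 -0.2  0.5]
now [[ 0.5531 -0.0424  0.1863]]
nl [[ 0.5917 -0.0402  0.1908]]
nr [[ 0.5968 -0.1164  0.1908]]
third [[ 0.6406 -0.1122  0.1853]]
dropper top [ 0.6344243  -0.22905455] dish [ 0.69422484 -0.07495728] jaw [0.54347496 0.09151673]
```

>>> move_arm([
  [0,0,-2,-0.02,0.03,0,0],
  [0,0,-4,-0.045,0.06,0,0],
  [0,0,-6,-0.07,0.09,0,0],
  [0,0,-8,-0.09,0.12,0,0],
  [0,0,-10,-0.115,0.15,0,0],
  [0,0,-12,-0.14,0.18,0,0],
  [0,0,-14,-0.16,0.21,0,0],
  [0,0,-16,-0.185,0.24,0,0],
  [0,0,-18,-0.21,0.28,0,0],
  [0,0,-18.5,-0.233,0.31,0,0],
], grip_force=20)

```text
clock: 1.2
position: [0.4009, 0.2983, 0.2314]
ee_rot: [0.683, 0.73, 0.0, 0.0]
ft_force: [-0.2, 0.1, -0.2]
grip_width: 0.002
```

```bash
cat > st.py <<'E'
from h import *
o=manip.get_obs(); v=np.load("sel.npy"); p=o["position"]; c,n=np.cos(v[2]),np.sin(v[2]); d=p[:2]-v[:2]
m=R.from_quat(o["ee_rot"]).as_matrix(); F=o["ft_force"]
print("t",o["clock"],"TCP sel xyz",np.round([c*d[0]+n*d[1],-n*d[0]+c*d[1],p[2]],4),"F sel",np.round([c*F[0]+n*F[1],-n*F[0]+c*F[1],F[2]],1),
"toolx yaw-sel-90",np.degrees(np.arctan2(m[1,0],m[0,0])-v[2])-90,"toolz",m[:,2].round(3),"grip",o["grip_width"])
E
python3 st.py
```

```text
t 1.2 TCP sel xyz [-0.1677  0.3887  0.2314] F sel [-0.2  0.2 -0.2] toolx yaw-sel-90 -0.04909959057300739 toolz [ 0.  0. -1.] grip 0.0023063856592988033
```

>>> move_arm([
  [0,0,0,-0.04,0.01,0,0],
  [0,0,0,-0.08,0.02,0,0],
  [0,0,0,-0.12,0.03,0,0],
  [0,0,0,-0.16,0.04,0,0],
  [0,0,0,-0.2,0.05,0,0],
  [0,0,0,-0.24,0.06,0,0],
  [0,0,0,-0.28,0.068,0,0],
  [0,0,0,-0.32,0.068,0,0],
  [0,0,0,-0.351,0.068,0,0],
  [0,0,0,-0.351,0.068,0.02,0],
])

```text
clock: 2.2
position: [0.4916, -0.0503, 0.2132]
ee_rot: [0.686, 0.728, 0.001, 0.002]
ft_force: [-0.4, -0.1, 1.0]
grip_width: -0.003
```

>>> move_arm([
  [0,0,0,0,0,0.02,0],
  [0,0,0,0,0,0.038,0],
  [0,0,0,0,0,0.038,0],
])

```text
clock: 2.5
position: [0.4889, -0.0453, 0.1713]
ee_rot: [0.683, 0.73, -0.001, -0.001]
ft_force: [-1.1, 0.3, -0.2]
grip_width: 0.0
```

```bash
python3 st.py; python3 - <<'E'
import cv2,numpy as np
from workcell import cams
a=cams.camera("top")[135:235,210:330,::-1]; b=cams.camera("scene")[130:250,200:320,::-1]
r=lambda i,h:cv2.resize(i,(400,h),interpolation=cv2.INTER_CUBIC)
cv2.imwrite("pics/d1.png",np.hstack([r(a,333),r(b,400)[:333]]))
E
```

```text
t 2.5 TCP sel xyz [-0.1028  0.0399  0.1713] F sel [-1.1  0.3 -0.2] toolx yaw-sel-90 -0.06229588091822791 toolz [-0.004 -0.    -1.   ] grip 0.00038896986267903153
```

View pics/d1.png

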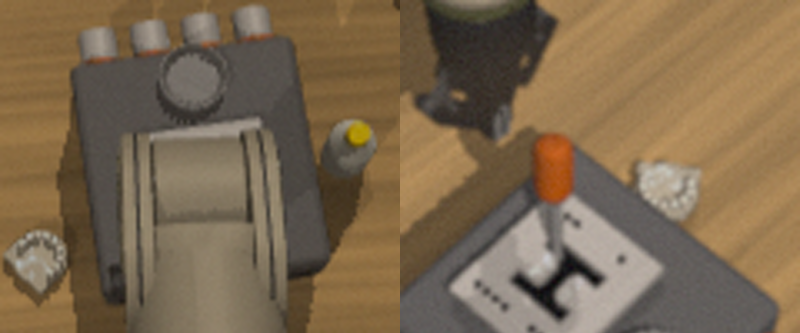

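The scene view shows the shut fingers behind the grip and clear of it. Next is the forward push.

>>> move_arm([
  [0,0,0,0,0.01,0,0],
  [0,0,0,0,0.018,0,0],
  [0,0,0,0,0.024,0,0],
  [0,0,0,0,0.03,0,0],
  [0,0,0,0,0.036,0,0],
  [0,0,0,0,0.042,0,0],
  [0,0,0,0,0.048,0,0],
  [0,0,0,0,0.054,0,0],
  [0,0,0,0,0.06,0,0],
  [0,0,0,0,0.06,0,0],
])

```text
clock: 3.6
position: [0.5518, -0.0409, 0.1742]
ee_rot: [0.683, 0.73, 0.001, 0.001]
ft_force: [-1.5, 0.8, 7.4]
grip_width: 0.003
```

```bash
cat > look.py <<'E'
import cv2,sys
from h import *
v=np.load("sel.npy")
b=cams.camera("scene"); cv2.imwrite(f"pics/{sys.argv[1]}.png",cv2.resize(b[150:250,200:320,::-1],None,fx=5,fy=5,interpolation=cv2.INTER_CUBIC))
h=cv2.cvtColor(b,cv2.COLOR_RGB2HSV); m=cv2.inRange(h,(3,170,60),(16,255,255)); m[:150]=0;m[225:]=0;m[:,:200]=0;m[:,300:]=0
n,l,s,c=cv2.connectedComponentsWithStats(m); k=1+np.argmax(s[1:,4]); print("blob",s[k],c[k])
q=least_squares(lambda a:(proj(S,sel(v,lev(*a,.175)))-c[k]).ravel(),[0,0]); print("fore,side if unoccluded",q.x.round(3))
E
python3 st.py; python3 look.py e1
```

```text
t 3.6 TCP sel xyz [-0.0398  0.0401  0.1742] F sel [-1.5  0.9  7.4] toolx yaw-sel-90 -0.03227433391332113 toolz [ 0.002  0.    -1.   ] grip 0.003410102529783212
blob [248 176  12  20 191] [253.45549738 185.05759162]
fore,side if unoccluded [-0.08  -0.232]
```

View pics/e1.png

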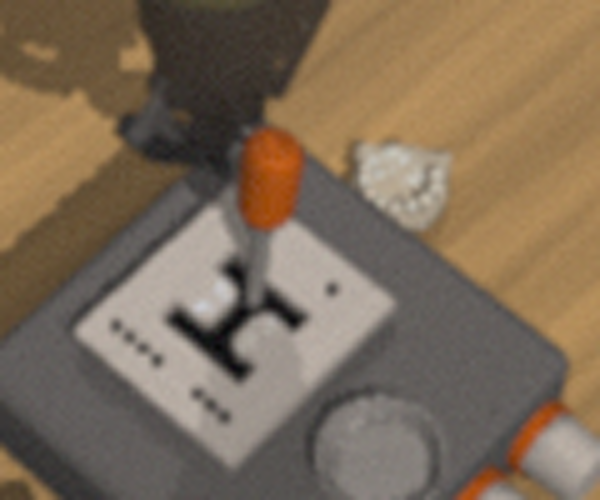

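The lever is following and is at about -0.08 rad, still in the left slot, with its grip clearly visible. About 12 mm more forward push will reach neutral.

>>> move_arm([
  [0,0,0,0,0.004,0,0],
  [0,0,0,0,0.008,0,0],
  [0,0,0,0,0.012,0,0],
  [0,0,0,0,0.012,0,0],
  [0,0,0,0,0.012,0,0],
])

```text
clock: 4.15
position: [0.5625, -0.0406, 0.1732]
ee_rot: [0.683, 0.73, 0.0, 0.0]
ft_force: [0.4, -0.7, 0.5]
grip_width: -0.001
```

```bash
python3 st.py; python3 look.py e2
```

```text
t 4.15 TCP sel xyz [-0.0291  0.0397  0.1732] F sel [ 0.4 -0.7  0.5] toolx yaw-sel-90 -0.06118137234464882 toolz [ 0. -0. -1.] grip -0.0013912470847401172
blob [251 179  13  19 187] [257.03208556 187.69518717]
fore,side if unoccluded [-0.011 -0.232]
```

>>> move_arm([
  [0,0,0,0,0.002,0,0],
  [0,0,0,0,0.002,0,0],
  [0,0,0,0,-0.015,0,0],
  [0,0,0,0,-0.035,0,0],
  [0,0,0,0.02,-0.035,0,0],
  [0,0,0,0.04,-0.035,0,0],
  [0,0,0,0.055,-0.035,0,0],
  [0,0,0,0.055,-0.015,0,0],
  [0,0,0,0.055,0.01,0,0],
  [0,0,0,0.055,0.028,0,0],
])

```text
clock: 5.2
position: [0.5877, 0.0166, 0.1732]
ee_rot: [0.683, 0.73, 0.0, 0.0]
ft_force: [-0.6, 0.4, -0.6]
grip_width: -0.002
```

```bash
python3 st.py; python3 look.py e3
```

```text
t 5.2 TCP sel xyz [-0.0002  0.0951  0.1732] F sel [-0.6  0.4 -0.6] toolx yaw-sel-90 -0.022812818148338465 toolz [ 0.  0. -1.] grip -0.0024093119077016486
blob [251 179  13  19 190] [257.21052632 187.74736842]
fore,side if unoccluded [-0.008 -0.234]
```

View pics/e3.png

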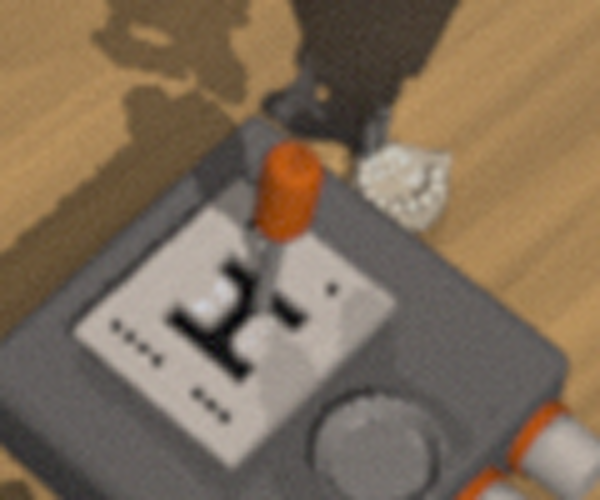

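The lever is at the left end of the channel (fore about -0.01) and the fingers are to its left. Next I push it right.

>>> move_arm([
  [0,0,0,-0.01,0,0,0],
  [0,0,0,-0.018,0,0,0],
  [0,0,0,-0.024,0,0,0],
  [0,0,0,-0.03,0,0,0],
  [0,0,0,-0.036,0,0,0],
  [0,0,0,-0.042,0,0,0],
  [0,0,0,-0.048,0,0,0],
  [0,0,0,-0.048,0,0,0],
])

```text
clock: 6.05
position: [0.5926, -0.0326, 0.1784]
ee_rot: [0.684, 0.73, 0.004, 0.003]
ft_force: [-0.8, 4.7, 26.7]
grip_width: 0.0
```

```bash
python3 st.py; python3 look.py e4
```

```text
t 6.05 TCP sel xyz [0.0015 0.0457 0.1784] F sel [-0.5  4.8 26.7] toolx yaw-sel-90 -0.10495770863209941 toolz [ 0.01   0.002 -1.   ] grip 0.0001686793203602645
blob [245 189  13  15 140] [249.97857143 195.80714286]
fore,side if unoccluded [ 0.019 -0.058]
```

The upward force is 27 N, so the lever's top is touching a wider part of the gripper higher up. I'll back off, raise the tool and push with the tips only.

>>> move_arm([
  [0,0,0,0.01,0,0,0],
  [0,0,0,0.02,0,0,0],
  [0,0,0,0.02,0,-0.01,0],
  [0,0,0,0.02,0,-0.022,0],
  [0,0,0,0.02,0,-0.022,0],
])

```text
clock: 6.6
position: [0.5891, -0.013, 0.1975]
ee_rot: [0.684, 0.73, 0.001, 0.001]
ft_force: [-0.1, 0.3, -0.4]
grip_width: 0.003
```

```bash
python3 st.py; python3 look.py e5
```

```text
t 6.6 TCP sel xyz [-0.0008  0.0654  0.1975] F sel [-0.1  0.3 -0.4] toolx yaw-sel-90 -0.14063653995769698 toolz [ 0.003  0.    -1.   ] grip 0.0028119679192607568
blob [249 181  13  20 180] [254.96666667 190.20555556]
fore,side if unoccluded [ 0.001 -0.177]
```

View pics/e5.png

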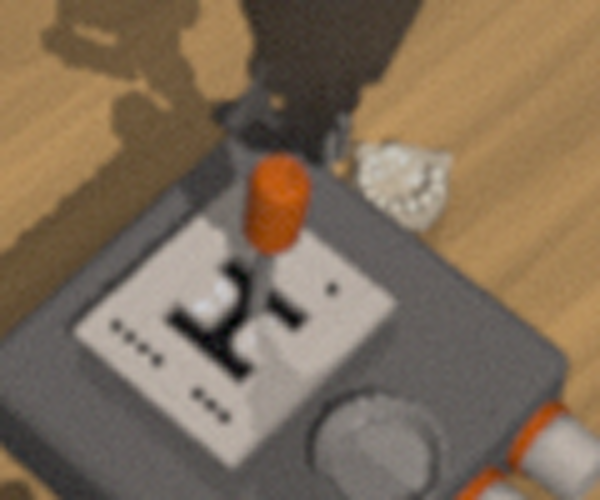

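>>> move_arm([
  [0,0,0,-0.006,0,0,0],
  [0,0,0,-0.012,0,0,0],
  [0,0,0,-0.018,0,0,0],
  [0,0,0,-0.023,0,0,0],
  [0,0,0,-0.028,0,0,0],
  [0,0,0,-0.028,0,0,0],
])

```text
clock: 7.25
position: [0.5902, -0.0409, 0.1952]
ee_rot: [0.684, 0.73, -0.0, 0.0]
ft_force: [0.5, -0.1, 0.8]
grip_width: -0.004
```

```bash
python3 st.py; python3 look.py e6
```

```text
t 7.25 TCP sel xyz [-0.0015  0.0376  0.1952] F sel [ 0.5 -0.1  0.8] toolx yaw-sel-90 -0.13890392098933546 toolz [-0. -0. -1.] grip -0.0038104326841573986
blob [243 188  12  18 170] [248.44117647 195.55882353]
fore,side if unoccluded [ 0.001 -0.046]
```

The forces are small now, so I carry on across.

>>> move_arm([
  [0,0,0,-0.006,0,0,0],
  [0,0,0,-0.012,0,0,0],
  [0,0,0,-0.018,0,0,0],
  [0,0,0,-0.024,0,0,0],
  [0,0,0,-0.03,0,0,0],
  [0,0,0,-0.035,0,0,0],
  [0,0,0,-0.039,0,0,0],
  [0,0,0,-0.039,0,0,0],
])

```text
clock: 8.1
position: [0.5927, -0.0795, 0.1951]
ee_rot: [0.684, 0.73, -0.0, -0.0]
ft_force: [0.5, 0.4, -0.2]
grip_width: -0.004
```

```bash
python3 st.py; python3 look.py e7
```

```text
t 8.1 TCP sel xyz [-0.0016 -0.0011  0.1951] F sel [ 0.5  0.4 -0.2] toolx yaw-sel-90 -0.11630376650869323 toolz [-0. -0. -1.] grip -0.0044233667083035805
blob [232 199  13  16 167] [238.17964072 205.94610778]
fore,side if unoccluded [0.007 0.163]
```

View pics/e7.png

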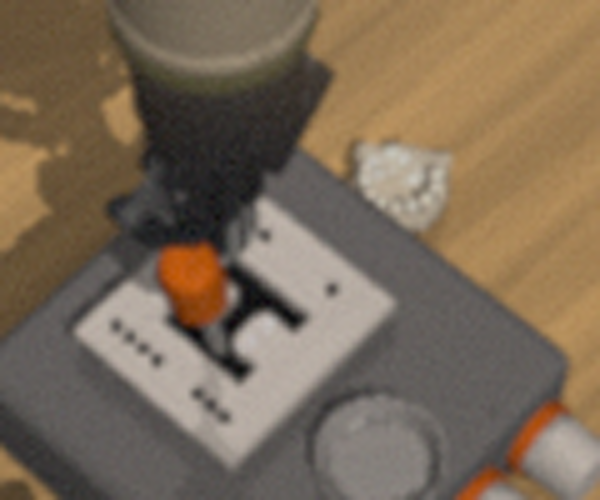

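The lever is nearly at the right end (side about 0.16, possibly with some of the grip hidden). I need about 8 mm more, slowly.

>>> move_arm([
  [0,0,0,-0.003,0,0,0],
  [0,0,0,-0.006,0,0,0],
  [0,0,0,-0.008,0,0,0],
  [0,0,0,-0.008,0,0,0],
])

```text
clock: 8.55
position: [0.5933, -0.087, 0.1953]
ee_rot: [0.684, 0.73, -0.0, 0.0]
ft_force: [-0.2, -0.6, -0.1]
grip_width: 0.002
```

```bash
python3 st.py; python3 look.py e8
```

```text
t 8.55 TCP sel xyz [-0.0015 -0.0087  0.1953] F sel [-0.2 -0.6 -0.1] toolx yaw-sel-90 -0.08847981744868605 toolz [ 0. -0. -1.] grip 0.002131507350853882
blob [230 200  13  17 153] [236.26143791 207.70588235]
fore,side if unoccluded [0.004 0.199]
```

>>> move_arm([
  [0,0,0,-0.0025,0,0,0],
  [0,0,0,-0.0025,0,0,0],
  [0,0,0,0.01,0,0,0],
  [0,0,0,0.022,0,0,0],
  [0,0,0,0.022,-0.02,0,0],
  [0,0,0,0.022,-0.04,0,0],
  [0,0,0,0.022,-0.055,0,0],
  [0,0,0,0,-0.055,0,0],
  [0,0,0,-0.02,-0.055,0,0],
  [0,0,0,-0.03,-0.055,0,0],
])

```text
clock: 9.6
position: [0.5405, -0.1206, 0.1955]
ee_rot: [0.684, 0.73, 0.0, 0.0]
ft_force: [0.1, -0.1, 0.3]
grip_width: 0.002
```

```bash
python3 st.py; python3 look.py e9
```

```text
t 9.6 TCP sel xyz [-0.0565 -0.0387  0.1955] F sel [ 0.1 -0.1  0.3] toolx yaw-sel-90 -0.08265298041156655 toolz [ 0.001 -0.    -1.   ] grip 0.0017443919979471692
blob [229 202  13  15 146] [235.41780822 208.38356164]
fore,side if unoccluded [0.002 0.213]
```

View pics/e9.png

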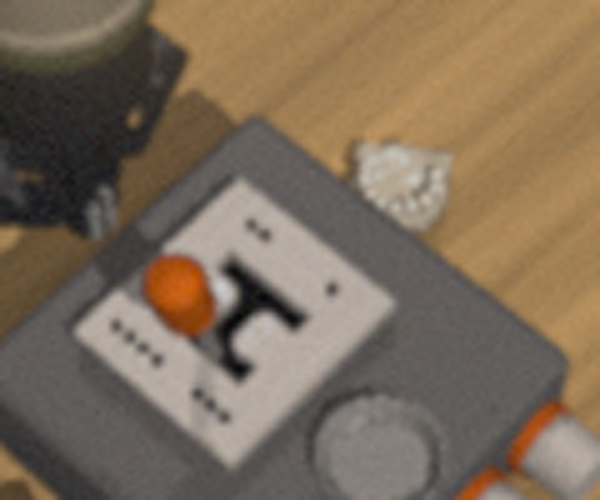

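The lever stands at the right end of the channel (0.00, about 0.21) and the fingers are clear behind it. Next I push forward into slot 3.

>>> move_arm([
  [0,0,0,0,0.012,0,0],
  [0,0,0,0,0.022,0,0],
  [0,0,0,0,0.028,0,0],
  [0,0,0,0,0.034,0,0],
  [0,0,0,0,0.04,0,0],
  [0,0,0,0,0.045,0,0],
  [0,0,0,0,0.05,0,0],
  [0,0,0,0,0.05,0,0],
])

```text
clock: 10.45
position: [0.5908, -0.1167, 0.1951]
ee_rot: [0.683, 0.73, -0.0, 0.0]
ft_force: [-0.8, 0.2, -0.0]
grip_width: 0.001
```

```bash
python3 st.py; python3 look.py e10
```

```text
t 10.45 TCP sel xyz [-0.006  -0.0381  0.1951] F sel [-0.8  0.2 -0. ] toolx yaw-sel-90 -0.04174982891291279 toolz [-0. -0. -1.] grip 0.0008264094933393331
blob [235 207  13  14 137] [241.01459854 213.05839416]
fore,side if unoccluded [0.108 0.212]
```

>>> move_arm([
  [0,0,0,0,0.005,0,0],
  [0,0,0,0,0.01,0,0],
  [0,0,0,0,0.015,0,0],
  [0,0,0,0,0.019,0,0],
  [0,0,0,0,0.022,0,0],
  [0,0,0,0,0.022,0,0],
])

```text
clock: 11.1
position: [0.6128, -0.1154, 0.1952]
ee_rot: [0.683, 0.73, 0.0, 0.0]
ft_force: [0.1, -0.4, 0.2]
grip_width: 0.001
```

```bash
python3 st.py; python3 look.py e11
```

```text
t 11.1 TCP sel xyz [ 0.016  -0.0383  0.1952] F sel [ 0.1 -0.4  0.2] toolx yaw-sel-90 -0.050864990899057716 toolz [ 0. -0. -1.] grip 0.0006650629447608653
blob [241 212  12  13 118] [247.07627119 218.33050847]
fore,side if unoccluded [0.221 0.212]
```

>>> move_arm([
  [0,0,0,0,0.002,0,0],
  [0,0,0,0,0.0035,0,0],
  [0,0,0,0,0.005,0,0],
  [0,0,0,0,0.005,0,0],
])

```text
clock: 11.55
position: [0.6158, -0.1154, 0.1948]
ee_rot: [0.684, 0.73, -0.001, -0.001]
ft_force: [-9.0, 0.9, 3.3]
grip_width: -0.0
```

```bash
python3 st.py; python3 look.py e12
```

```text
t 11.55 TCP sel xyz [ 0.019  -0.0385  0.1948] F sel [-8.9  1.5  3.3] toolx yaw-sel-90 -0.0992884586771936 toolz [-0.004  0.    -1.   ] grip -0.00044024438473823835
blob [242 212  12  13 113] [247.74336283 218.88495575]
fore,side if unoccluded [0.233 0.212]
```

The end stop is reached: 9 N at TCP x = 19 mm, against a predicted 19.6 mm. Retreating.

>>> move_arm([
  [0,0,0,0,-0.01,0,0],
  [0,0,0,0,-0.03,0,0],
  [0,0,0,0,-0.06,0,0],
  [0,0,0,0,-0.09,0,0],
  [0,0,0,0.02,-0.11,-0.02,0],
  [0,0,0,0.06,-0.12,-0.05,0],
  [0,0,0,0.1,-0.12,-0.08,0],
  [0,0,0,0.14,-0.12,-0.1,0],
  [0,0,0,0.18,-0.12,-0.1,0],
  [0,0,0,0.22,-0.12,-0.1,0],
])

```text
clock: 12.6
position: [0.483, 0.0982, 0.2966]
ee_rot: [0.683, 0.73, 0.002, 0.001]
ft_force: [1.5, 0.5, 0.0]
grip_width: 0.0
```

>>> move_arm([
  [0,0,0,0.04,0,0,0],
  [0,0,0,0.08,0,0,0],
  [0,0,0,0.12,0,0,0],
  [0,0,0,0.12,0,0,0],
])

```text
clock: 13.0
position: [0.4733, 0.2222, 0.2949]
ee_rot: [0.68, 0.733, 0.001, -0.001]
ft_force: [0.1, -0.4, -0.3]
grip_width: 0.004
```

```bash
python3 st.py; python3 look.py e13; python3 - <<'E'
import cv2,numpy as np
from workcell import cams
a=cams.camera("top")[120:280,80:400,::-1]; b=cams.camera("scene")[150:290,70:350,::-1]
r=lambda i:cv2.resize(i,(600,300),interpolation=cv2.INTER_CUBIC)
cv2.imwrite("pics/f.png",np.vstack([r(a),r(b)]))
E
```

```text
t 13.0 TCP sel xyz [-0.1005  0.3079  0.2949] F sel [ 0.1 -0.4 -0.3] toolx yaw-sel-90 0.41290897603109045 toolz [-0.     0.002 -1.   ] grip 0.004286247909584812
blob [242 213  12  12 114] [247.66666667 218.87719298]
fore,side if unoccluded [0.232 0.212]
```

View pics/f.png

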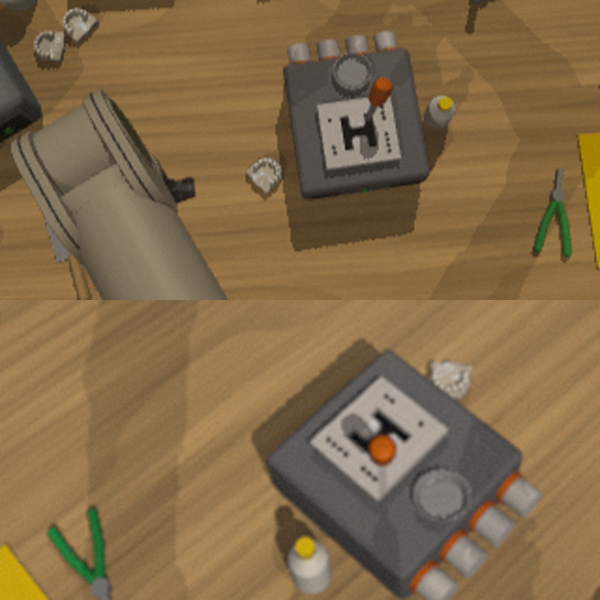

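The lever is in the three-dot slot, and the dish, bottle, jaw model and pliers stand where they were. The blob reading of 0.232 uses the grip's centre instead of its visible outline, so I'll check it in both views with a silhouette model.

```bash
python3 - <<'E'
from h import *
import cv2
v=np.load("sel.npy"); obs={}
for n,(x0,x1,y0,y1) in dict(scene=(200,300,150,240),top=(255,310,150,200)).items():
    h=cv2.cvtColor(cams.camera(n),cv2.COLOR_RGB2HSV); m=cv2.inRange(h,(2,150,50),(17,255,255)); k=np.zeros_like(m);k[y0:y1,x0:x1]=m[y0:y1,x0:x1]
    q,l,s,c=cv2.connectedComponentsWithStats(k); j=1+np.argmax(s[1:,4]); obs[n]=c[j]; print(n,s[j])
def cen(p,a):
    d=lev(*a,1)-[0,0,.02]; e=np.cross(d,[0,1,0]); e/=np.linalg.norm(e); g=np.cross(d,e); t=np.linspace(0,6.283,40)[:,None]
    P=np.vstack([lev(*a,L)+.0155*(np.cos(t)*e+np.sin(t)*g) for L in(.1475,.2025)])
    M=cv2.moments(cv2.convexHull(proj(p,sel(v,P)).astype(np.float32))); return np.array([M["m10"],M["m01"]])/M["m00"]
for ns in(["scene"],["top"],["scene","top"]):
    r=least_squares(lambda a:np.concatenate([cen(T if n=="top" else S,a)-obs[n] for n in ns]),[.2,.2],diff_step=1e-3); print(ns,r.x.round(3),r.fun.round(2))
E
```

```text
scene [241 212  13  15 133]
top [277 161  12  15 132]
['scene'] [0.236 0.217] [-0. -0.]
['top'] [0.259 0.218] [-0.  0.]
['scene', 'top'] [0.243 0.217] [0.43 0.35 0.11 0.79]
```

```bash
python3 -c "
from workcell import manip
print(manip.hand_in())"
```

```text
the job is handed in; nothing more can be done
None
```

The orange lever is now home in the third slot (three dots), and I've handed the job in at about 13 s on the robot's clock. I pushed it with shut fingers: forward out of the second slot, right across the middle channel, then forward into the third slot.

**Last checks**
- **End stop:** the lever met the stop at about 9 N, within 1 mm of the predicted position. It did not move when I backed the arm away.
- **Camera readings:** these disagree slightly on the forward tilt. The top view gives 0.259 rad, the scene view 0.236, and both together 0.243, against 0.26 for the slot's end. The sideways tilt reads 0.217, against 0.22. I relied on the end-stop contact and the top view.
- **Surroundings:** the dish, dropper bottle, jaw model and pliers looked unmoved in the last picture. The arm partly hid the spatula there, but it never went near it. The arm ended clear of everything, with no force on it.

**One slip:** on my first push across the channel the tool was too low, and the lever's top pressed up on the gripper with about 27 N. That is under the 40 N limit, but it was not gentle. I backed off, raised the tool 22 mm and finished the crossing with under 1 N at each check.

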